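Close the returned food jar and put up its carry handle

TASK

Get the returned food jar ready for restocking: pick up its black screw lid, set it level on the neck of the clamped jar and let go of it there; then take it again, turn it backward (anticlockwise from above) until it has dropped into the thread starts (now and then it falls in at once), and screw it forward (clockwise) fully home. With the lid on, swing the carry handle up until it seats upright in its detent, and let go; leave the other things on the counter where they are.

Things in the scene. Friction and masses are not known exactly. Their poses are not given: they have to be found in the camera images.
- jar_shoulder (a point): Brushed steel food jar, 76 mm across, fixed upright in a round grey clamp stand (140 mm across, clamp blocks up to 53 mm high). This point: on the jar's axis at the flat shoulder, 112 mm above the counter; z is up, and the folded handle sticks out toward this frame's -x. Home, the lid's underside rests on the shoulder. A lid left tilted hangs on a ridge end: turn it back a little.
- neck_top (a point): Centre of the top of the jar's neck, 22.5 mm above the shoulder. The neck is 43 mm across, its top 4.5 mm tapered to 32 mm as a lead-in. Three thread ridges stand 4.5 mm out from it, with three gaps between. A lid set on it sits with its underside 14 mm above the shoulder, on the flat ridge tops (19 mm if it lands on the small stop walls, 6 mm if it happens to fall into the gaps).
- neck_thread (a point): Middle of the thread, on its axis, 10 mm above the shoulder. On the ridges the lid turns forward only to a stop wall; turned backward, by 105 degrees at most, it comes over the gaps, another stop wall ends the turning, and it drops to 6 mm. From there a clockwise turn of 75 to 100 degrees lowers it 6 mm (4.5 mm per rad) to the shoulder, where it stops. Play: 1.5 mm up and down, 1.2 mm sideways.
- lid_center (a point): Screw lid: black round plastic cap, ribbed side, bright disc on top, 62 mm across, 36 mm high, about 0.12 kg, open side down on the counter. This point: on its axis, half-way up (18 mm above its underside); z is up. The upper 13 mm are solid; inside the hollow below are three unseen thread pins, their direction unknown. It can be gripped across its side in any direction.
- handle_bar (a point): Middle of the round black grip bar (10 mm thick, 80 mm long, along this frame's y) of the jar's U-shaped carry handle. Its side arms are 104 mm apart. The bar is 84 mm from the hinge.
- handle_hinge (a point): Middle of the handle's hinge line, on the jar's axis, 12 mm below the shoulder (100 mm above the counter). The hinge line is this frame's y axis; folded, the handle sticks out toward this frame's -x.
- handle (a joint): Angle of the carry handle: 0 = folded out level, 1.571 = upright over the lid, at its end stop and detent. It is held lightly at both ends: lifting it takes up to about 5 N at the bar, most at about 0.45; let go below about 0.8 it falls back or stays part-way, past about 1.0 it is drawn on to the upright stop.
- tin: Flat round aluminium tin, 74 mm across, 26 mm high; not part of the job. Origin: centre of its underside.
- sunglasses: Folded tortoiseshell sunglasses standing on their rims, 142 mm long (y), 44 mm high; not part of the job. Origin: centre of the underside.
- opener: Chrome bottle opener lying flat, 120 mm long (x), 5 mm thick; not part of the job.
- carton: Small taped carton 90 x 110 x 60 mm; not part of the job. Origin: centre of its underside.
- pen: White marker pen with a black cap, 130 mm long (x), 14 mm thick; not part of the job.
- tape: Roll of brown packing tape, 90 mm across, 48 mm high; not part of the job. Origin: centre of its underside.

How it is judged:
On the way, in this order (a step that is already met when the one before it is completed fails the run):
1. the lid sits level on the jar's neck and has been let go, not yet screwed home (horizontal distance between lid_center and jar_shoulder below 0.005 m and angle between lid_center's own z axis and vertical below 0.08 rad and z of lid_center in the frame of jar_shoulder between 0.0215 and 0.04 m and contact force between the fingers and lid below 0.1 N), for 0.2 s.
2. the lid is screwed fully home on the shoulder (horizontal distance between lid_center and jar_shoulder below 0.004 m and angle between lid_center's own z axis and vertical below 0.05 rad and z of lid_center in the frame of jar_shoulder below 0.0195 m), for 0.2 s.
3. the carry handle is seated upright (value of joint handle above 1.5 rad), for 0.2 s.
At the end, for the whole second after the job is handed in: The lid is on the jar, centred within 4 mm, level within 0.05 rad and down on the shoulder within 1.5 mm; the carry handle stands at rest upright in its detent (joint above 1.5 rad); everything is released (all of step 2 and value of joint handle above 1.5 rad and velocity of joint handle below 0.1 rad/s and contact force between the fingers and jar below 0.1 N and contact force between the fingers and lid below 0.1 N); the robot touches nothing.
It fails at once if one of the other things on the counter is moved by more than 30 mm (distance of any of tin, sunglasses, opener, carton, pen, tape from where it was at the start of the episode above 0.03 m).
It also fails if it takes over 72 s, if anything falls off the work surface, if the arm or the gripper's body presses on something with over 40 N, if the wrist force passes 120 N, or if a joint passes its speed limit or range.

ROBOT

A 6-joint arm with a two-finger parallel gripper is mounted at the origin on the work surface. World frame = base frame: x ahead of the robot, y to its left, z up, the work surface at z = 0. Lengths are in m, angles in rad, forces in N, time in s.
With the tool pointing down it reaches from about 0.35 to 0.975 m from the base axis. Payload 4.9 kg.
Tool frame: the origin (TCP) lies at the very end of the fingers, on their centre line; the grasp point (between the pads) lies 19 mm behind it; z points along the fingers, y is the direction in which the jaws open and shut (so a half turn about z gives the same grasp; the last joint's range is limited). The gripper opens to 85 mm and grips with 20 to 120 N. Pads are 22 mm wide; open, the fingers measure 114 mm over their backs; the gripper's body (76 mm by 85 mm) begins 54 mm behind the grasp point. The pads swing forward as they close: fully open they stand 13 mm farther back than shut.
Start: joints at [1.19, 0.053, 1.613, -0, 1.476, -0.119], TCP at [0.162, 0.604, 0.231] pointing down, gripper open.
Joint ranges: [-3.01, 3.01], [-1.01, 2.22], [0.06, 2.58], [-1.02, 4.17], [0.09, 2.62], [-3.14, 3.14]. Speed limits (rad/s): [2.57, 2.57, 3.14, 3.14, 3.14, 3.14].

INTERFACE

Orientations are given as a rotation vector (axis times angle).
In Python, from station import ctrl gives the robot as it stands.
- The arm moves only by the tool step_arm, never from a script. Its argument "moves" is a list of rows, each a list of 5 numbers: the opening, from 0 (shut) to 1 (fully open), then the shift along the world's x, y, z in m, then the turn about the world's z in degrees. A call has 1 to 20 rows; each row shifts and turns the pose as measured when the row begins; what a row does not reach is not made up. A row lasts 1/8 s, in which the tool goes at most 62.5 mm and 10.7 degrees, less where a joint would pass 70% of its speed; a pose out of reach is approached as far as the arm can. A call is refused whole if a number of a shift passes 0.0625 or a number of a turn 10.7, either way. A call with a gripper value outside its range is refused whole. The fingers move at their own pace and stop on an object; "newtons" is the grip in N (left out, the last holds). Time passes only in rows, so rows that do not move let the fingers close. It gives the time, the measured TCP pose, the force and the opening at its end, in the units of the state.
- ctrl.get_obs(): the state, without advancing time (a new reading comes with each control period).
- ctrl.get_image(name): name is "scene" or "top"; returns a dict with "color" (384x512x3 uint8, red, green, blue), "camera_matrix" (3x3 intrinsics, pixels), "k1" (the pictures are not rectified: a ray, as slopes to the right and down, at radius r is drawn at 1 + k1 r^2 times it, then the intrinsics apply), "R" (3x3) and "t" (3): a world point X has camera coordinates R X + t. Camera axes: x right, y down, z forward; pixel columns grow to the right and rows downward; lengths in m; the calibration is good to about 2 mm. A picture is of the moment at which its call begins. There is no depth.
- ctrl.finish_job(): hands the job in, once; it reports no verdict.
Trained networks look in a picture, given as the dict that the camera call returned (one of the last four; its "shot" number tells which), for a name from the list of things; names that differ only in an ending like _2 or _b are one class to them, and where a whole thing is asked for, a point or a joint stands for the part that bears it (a point fixed in the world has none). Each returns a list of dicts, best first, with "p" (0 to 1); they miss things now and then, are a little off and sometimes report something else, mostly with a low value. They report only what shows in the picture. A call takes as long as a camera call.
- ctrl.spot_in(picture, query): "bbox" ([left, top, right, bottom] in pixels, round what is visible of it).
The state is a dict: "t": time; "q": joint angles; "dq": joint speeds; "effort": joint torques, N m; "tool_pos": TCP position; "tool_rot": TCP orientation; "contact_force": force on the tool from outside, world axes, zero at the start; "wrist_torque": the same for the moment, N m; "opening": finger opening in m.
Only numpy, scipy, OpenCV 4.12 (cv2) and the standard library are available. Lean on these libraries where they do the work, as an engineer would, in place of code of your own. Each camera call takes 0.05 s, during which the arm holds its last target.

## Working session

There is one attempt and no reset: what is moved stays moved. The work goes in short steps, Python scripts to look and compute and a tool call to move; the robot and the scene stay as the last step left them, time stands still between calls to the robot, and variables do not carry over. Pictures are saved under pics/ and viewed, and the job is handed in when it is done.

Besides the shell and the picture viewer there is one more tool, called after "Request:" as name([rows], argument=value, ...), one row to a line, values as JSON. step_arm: Moves the arm, as the interface text tells. Its arguments: {"type":"object","properties":{"moves":{"type":"array","items":{"type":"array","items":{"type":"number"}}},"newtons":{"type":"number"}},"required":["moves"]}

```bash
ls; mkdir -p pics; cat > h.py <<'E'
import numpy as np,cv2,json
from station import ctrl
def shot(name,fn):
    p=ctrl.get_image(name); cv2.imwrite('pics/'+fn,cv2.cvtColor(p['color'],cv2.COLOR_RGB2BGR)); return p
def ray(p,u,v):
    K=np.array(p['camera_matrix']);k=p['k1']
    x=(u-K[0,2])/K[0,0];y=(v-K[1,2])/K[1,1]
    d=np.array([x,y]);s=d.copy()
    for _ in range(30): s=d/(1+k*(s@s))
    R=np.array(p['R']);t=np.array(p['t'])
    return -R.T@t, R.T@np.array([s[0],s[1],1.])
def atz(p,u,v,z):
    c,d=ray(p,u,v); return c+d*(z-c[2])/d[2]
def proj(p,X):
    K=np.array(p['camera_matrix']);c=np.array(p['R'])@np.array(X)+np.array(p['t'])
    s=c[:2]/c[2];s=s*(1+p['k1']*(s@s)); return K[0,0]*s[0]+K[0,2],K[1,1]*s[1]+K[1,2]
E
python3 - <<'E'
from h import *
print({k:np.round(v,3) for k,v in ctrl.get_obs().items()})
for n in ['scene','top']:
    p=shot(n,n+'0.png')
    print(n,np.round(p['camera_matrix'],1).tolist(),p['k1'],(-np.array(p['R']).T@p['t']).round(3))
    for q in ['jar_shoulder','neck_top','lid_center','handle_bar','handle','tin','sunglasses','opener','carton','pen','tape']:
        try:
            r=ctrl.spot_in(p,q); print(q,[(np.round(a['bbox']).tolist(),round(a['p'],2)) for a in r[:3]])
        except Exception as e: print(q,e)
E
```

```text
pics
{'t': np.float64(0.0), 'q': array([ 1.19 ,  0.053,  1.614,  0.   ,  1.476, -0.119]), 'dq': array([-0.002, -0.   ,  0.001, -0.   , -0.001,  0.002]), 'effort': array([ 1.0000e-03, -3.9371e+01, -3.7017e+01, -0.0000e+00,  7.0000e-03,
       -0.0000e+00]), 'tool_pos': array([0.162, 0.603, 0.23 ]), 'tool_rot': array([-4.100e-01, -3.114e+00,  3.000e-03]), 'contact_force': array([0.258, 0.1  , 0.548]), 'wrist_torque': array([-0.024, -0.013,  0.009]), 'opening': np.float64(0.086)}
scene [[368.5, 0.0, 253.6], [0.0, 368.5, 198.6], [0.0, 0.0, 1.0]] -0.04026123377045407 [ 0.845 -0.417  0.743]
jar_shoulder [([203.0, 210.0, 281.0, 304.0], 0.91), ([201.0, 209.0, 263.0, 267.0], 0.61)]
neck_top [([205.0, 209.0, 282.0, 300.0], 0.62)]
lid_center [([286.0, 122.0, 308.0, 144.0], 0.63)]
handle_bar []
handle [([204.0, 212.0, 264.0, 268.0], 0.87)]
tin [([256.0, 158.0, 286.0, 183.0], 0.82)]
sunglasses [([189.0, 158.0, 228.0, 196.0], 0.86)]
opener [([285.0, 120.0, 308.0, 144.0], 0.63), ([327.0, 215.0, 362.0, 230.0], 0.57)]
carton [([327.0, 140.0, 378.0, 193.0], 0.94)]
pen [([106.0, 254.0, 129.0, 303.0], 0
[... 216 characters left out ...]
.61)]
neck_top []
lid_center [([125.0, 219.0, 155.0, 238.0], 0.97), ([271.0, 149.0, 322.0, 204.0], 0.37)]
handle_bar [([270.0, 160.0, 323.0, 204.0], 0.72), ([274.0, 149.0, 323.0, 206.0], 0.29)]
handle [([275.0, 166.0, 318.0, 202.0], 0.85)]
tin [([188.0, 206.0, 216.0, 232.0], 0.85), ([351.0, 236.0, 377.0, 280.0], 0.47)]
sunglasses [([220.0, 255.0, 270.0, 265.0], 0.76)]
opener [([202.0, 127.0, 220.0, 157.0], 0.71), ([273.0, 150.0, 319.0, 204.0], 0.48)]
carton [([128.0, 132.0, 177.0, 180.0], 0.89), ([187.0, 205.0, 216.0, 234.0], 0.52)]
pen [([352.0, 238.0, 377.0, 280.0], 0.86)]
tape [([361.0, 152.0, 401.0, 190.0], 0.97), ([351.0, 235.0, 378.0, 279.0], 0.56), ([129.0, 133.0, 177.0, 178.0], 0.2)]
```

```bash
cd pics; python3 - <<'E'
import cv2
a=cv2.imread('scene0.png');b=cv2.imread('top0.png')
cv2.imwrite('s0b.png',cv2.resize(a,(800,600),interpolation=cv2.INTER_CUBIC));cv2.imwrite('t0b.png',cv2.resize(b,(800,600),interpolation=cv2.INTER_CUBIC))
cv2.imwrite('s0j.png',cv2.resize(a[190:320,180:310],(780,780)[:2],interpolation=cv2.INTER_CUBIC)[:600])
cv2.imwrite('t0j.png',cv2.resize(b[130:230,250:350],(600,600),interpolation=cv2.INTER_CUBIC))
cv2.imwrite('t0l.png',cv2.resize(b[190:265,100:200],(800,600),interpolation=cv2.INTER_CUBIC))
E
```

```text
(no output)
```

View pics/s0b.png

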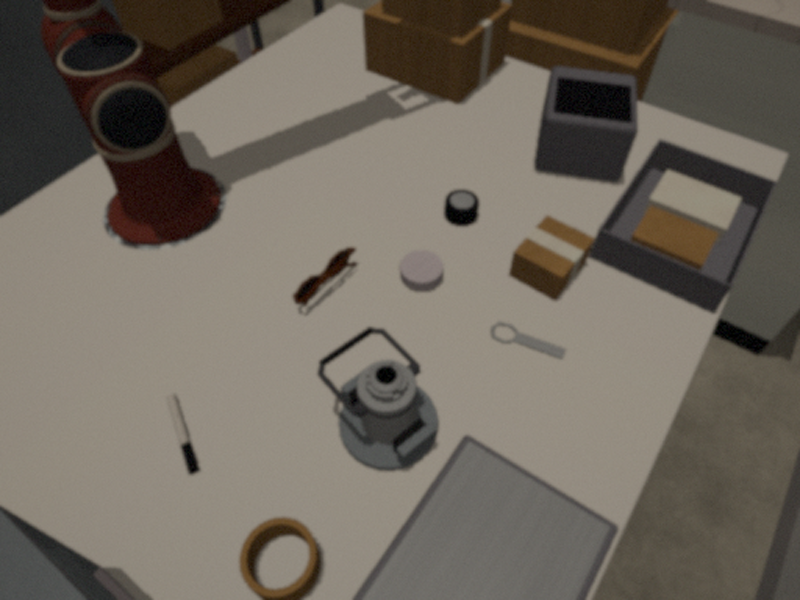

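View pics/t0b.png

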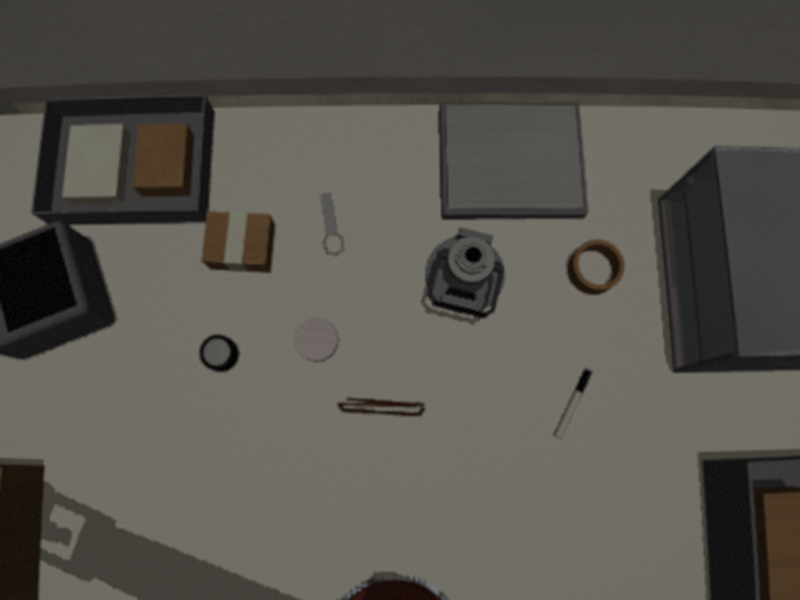

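View pics/t0j.png

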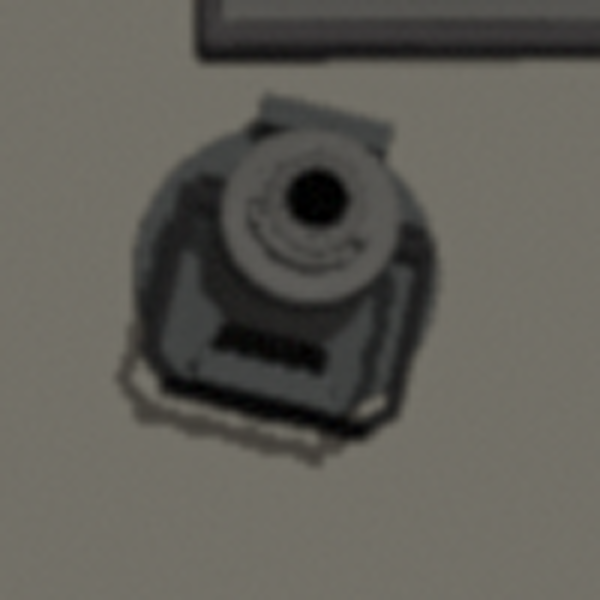

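View pics/s0j.png

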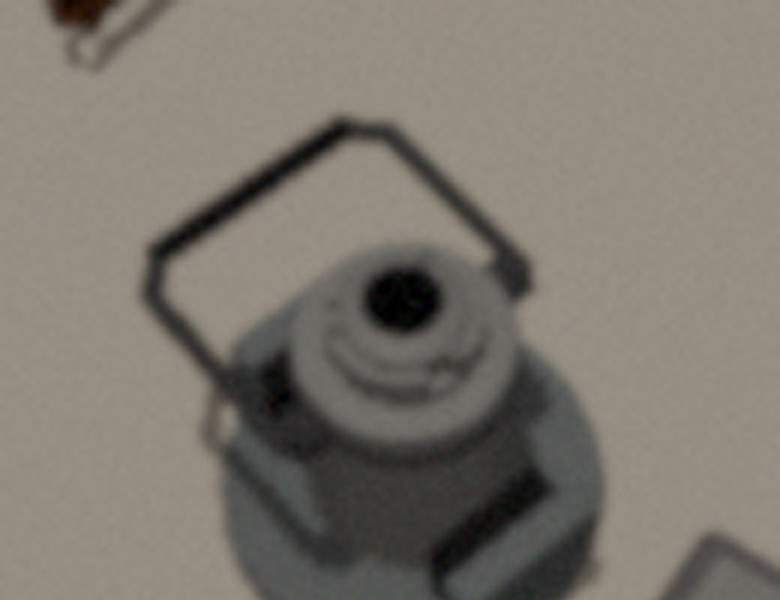

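View pics/t0l.png

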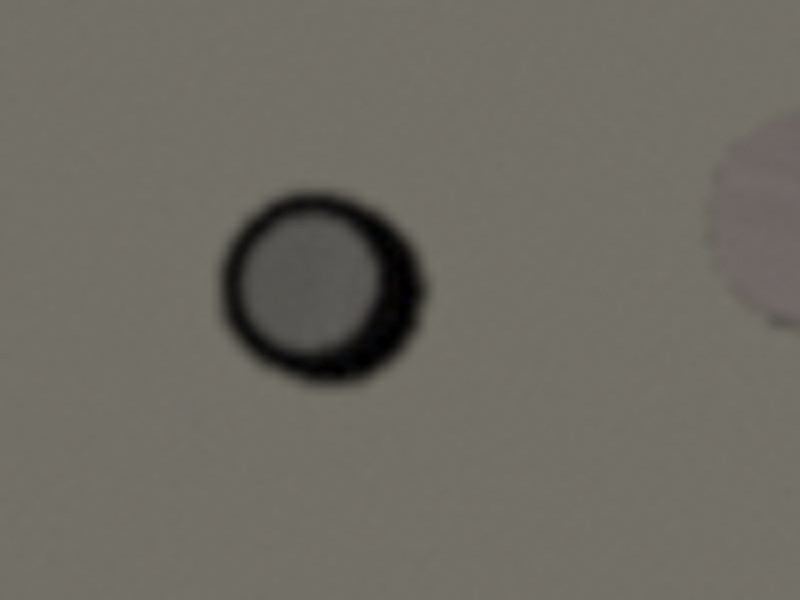

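```bash
cat > est.py <<'E'
from h import *
from scipy.optimize import least_squares
ps={n:ctrl.get_image(n) for n in ['scene','top']}
S=lambda x,y:((x+.5)/6-.5+180,(y+.5)/6-.5+190)
T=lambda x,y:((x+.5)/6-.5+250,(y+.5)/6-.5+130)
L=lambda x,y:((x+.5)/8-.5+100,(y+.5)/8-.5+190)
s,t=ps['scene'],ps['top']
print('hole top',atz(t,*T(316,196),.1345),'scene',atz(s,*S(403,298),.1345))
print('shoulder top',atz(t,*T(311,215),.112),'scene',atz(s,*S(405,344),.112))
print('bar ends top',atz(t,*T(165,385),.1),atz(t,*T(365,432),.1))
print('bar ends scene',atz(s,*S(155,250),.1),atz(s,*S(342,122),.1))
print('lid top',atz(t,*L(312,283),.036),'base',atz(t,*L(334,293),0), 'scene',atz(s,295.7-.2,128,.036))
E
python3 est.py
python3 - <<'E'
import cv2
b=cv2.imread('pics/scene0.png')
cv2.imwrite('pics/s0l.png',cv2.resize(b[110:160,265:325],(720,600),interpolation=cv2.INTER_CUBIC))
E
```

```text
hole top [ 0.61994691 -0.12906528  0.1345    ] scene [ 0.61723327 -0.1285513   0.1345    ]
shoulder top [ 0.61791599 -0.12944476  0.112     ] scene [ 0.61954983 -0.13171415  0.112     ]
bar ends top [ 0.54837003 -0.06752412  0.1       ] [ 0.52768896 -0.15039633  0.1       ]
bar ends scene [ 0.5229472  -0.14514688  0.1       ] [ 0.54368084 -0.06517616  0.1       ]
lid top [0.48083979 0.29345159 0.036     ] base [0.48208079 0.29501185 0.        ] scene [0.48102703 0.29307553 0.036     ]
```

View pics/s0l.png

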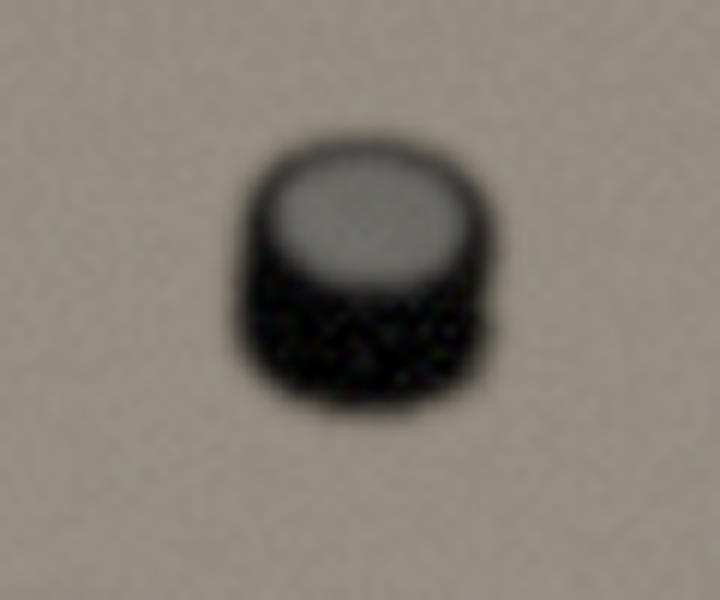

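Request:
step_arm([
  [1,0.05,-0.05,0,-5],
  [1,0.05,-0.05,0,-5],
  [1,0.05,-0.05,0,-5],
  [1,0.05,-0.05,0,-5],
  [1,0.05,-0.05,-0.02,-5],
  [1,0.05,-0.05,-0.03,0],
], newtons=40)

```text
t: 2.05
tool_pos: [0.4242, 0.3418, 0.1933]
tool_rot: [1.082, 2.944, 0.013]
contact_force: [1.4, 0.3, 0.1]
opening: 0.0853
```

Request:
step_arm([
  [1,0.035,-0.03,0,0],
  [1,0.022,-0.02,-0.03,0],
  [1,0,0,-0.05,0],
  [1,0,0,-0.03,0],
  [1,0,0,0,0],
])

```text
t: 2.68
tool_pos: [0.4856, 0.2855, 0.0799]
tool_rot: [1.093, 2.938, 0.013]
contact_force: [0.2, 0.5, 0.0]
opening: 0.0855
```

```bash
python3 - <<'E'
from h import *
o=ctrl.get_obs();print(o['tool_pos'],o['q'],o['contact_force'])
for n in ['scene','top']:
    p=shot(n,n+'1.png');X=o['tool_pos']; u,v=proj(p,[.481,.293,.036]);print(n,u,v)
    i=cv2.imread('pics/%s1.png'%n); u,v=int(u),int(v); i=i[max(v-60,0):v+60,max(u-80,0):u+80]; cv2.imwrite('pics/%s1z.png'%n,cv2.resize(i,(800,600),interpolation=cv2.INTER_CUBIC))
E
```

```text
[0.48561745 0.28546779 0.07987857] [ 3.98508953e-01  4.34865835e-02  1.88771134e+00  1.75602577e-03
  1.20025689e+00 -4.60428797e-01] [0.16246698 0.53016404 0.01563909]
scene 295.47800811322105 128.01125306126028
top 138.73456767713571 224.87607586014082
```

View pics/scene1z.png

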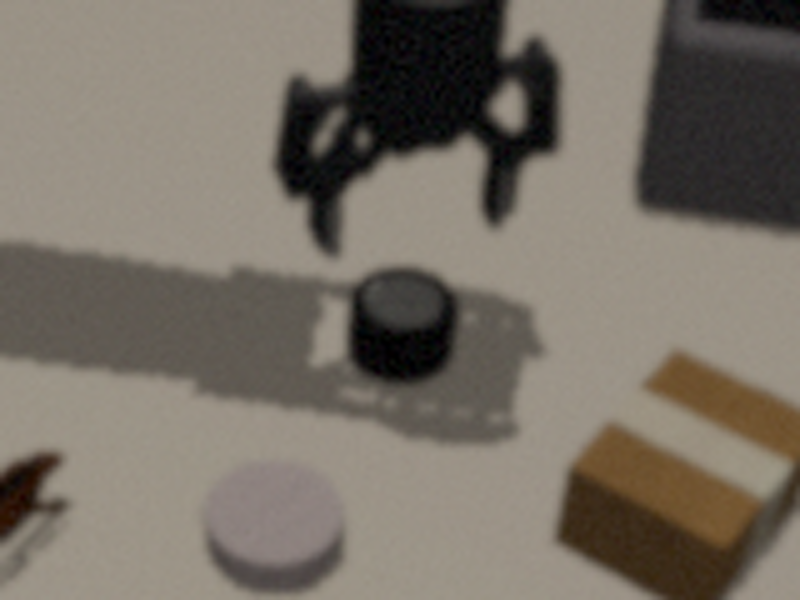

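View pics/top1z.png

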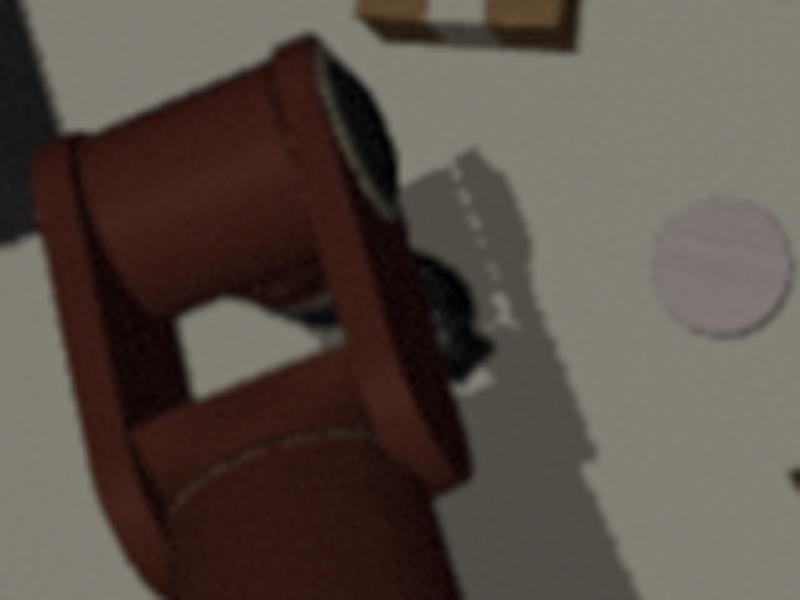

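Request:
step_arm([
  [1,-0.005,0.008,0,0],
  [1,0,0,0,0],
  [1,0,0,-0.02,0],
  [1,0,0,0,0],
])

```text
t: 3.28
tool_pos: [0.4846, 0.2973, 0.0672]
tool_rot: [1.087, 2.93, 0.028]
contact_force: [-1.0, -1.1, -0.5]
opening: 0.0854
```

Request:
step_arm([
  [1,0,0,0,0],
  [1,0,0,0,0],
])

```text
t: 3.52
tool_pos: [0.4846, 0.2972, 0.0669]
tool_rot: [1.087, 2.93, 0.028]
contact_force: [-0.5, 0.5, 0.4]
opening: 0.0856
```

```bash
cat >> h.py <<'E'
from scipy.spatial.transform import Rotation as Ro
def st():
    o=ctrl.get_obs();R=Ro.from_rotvec(o['tool_rot']).as_matrix()
    print('t %.2f'%o['t'],'pos',o['tool_pos'].round(4),'yaw %.1f'%np.degrees(np.arctan2(R[1,1],R[0,1])),'toolz',R[:,2].round(4),'F',o['contact_force'].round(1),'M',o['wrist_torque'].round(2),'op %.4f'%o['opening'],'q6 %.2f'%o['q'][5])
E
python3 -c "
from h import *
st()"
```

```text
t 3.52 pos [0.4846 0.2972 0.0669] yaw 49.3 toolz [ 0.0215  0.0111 -0.9997] F [-0.5  0.5  0.4] M [-0.02  0.   -0.02] op 0.0856 q6 -0.44
```

Request:
step_arm([
  [1,-0.003,-0.004,0,0],
  [1,0,0,0,0],
])

```text
t: 3.78
tool_pos: [0.4816, 0.2928, 0.0671]
tool_rot: [1.087, 2.93, 0.028]
contact_force: [1.2, 0.1, -1.1]
opening: 0.0854
```

```bash
python3 -c "
from h import *
st()"
```

```text
t 3.77 pos [0.4816 0.2928 0.0671] yaw 49.3 toolz [ 0.0218  0.0111 -0.9997] F [ 1.2  0.1 -1.1] M [0.03 0.01 0.  ] op 0.0854 q6 -0.45
```

Request:
step_arm([
  [1,0,0,-0.015,0],
  [1,0,0,-0.015,0],
  [1,0,0,-0.015,0],
  [1,0,0,-0.01,0],
  [1,0,0,0,0],
])

```text
t: 4.4
tool_pos: [0.4804, 0.2922, 0.0067]
tool_rot: [1.088, 2.931, 0.025]
contact_force: [-0.2, 0.8, -0.1]
opening: 0.0854
```

```bash
python3 -c "
from h import *
st()"
```

```text
t 4.40 pos [0.4804 0.2922 0.0067] yaw 49.3 toolz [ 0.0193  0.0101 -0.9998] F [-0.2  0.8 -0.1] M [0.03 0.04 0.01] op 0.0854 q6 -0.45
```

Request:
step_arm([
  [1,0,0,-0.003,0],
  [0,0,0,0,0],
  [0,0,0,0,0],
  [0,0,0,0,0],
  [0,0,0,0,0],
  [0,0,0,0,0],
], newtons=50)

```text
t: 5.15
tool_pos: [0.4817, 0.2928, 0.0053]
tool_rot: [1.087, 2.929, 0.029]
contact_force: [0.5, -0.2, -1.3]
opening: 0.0603
```

```bash
python3 -c "
from h import *
st()"
```

```text
t 5.15 pos [0.4817 0.2928 0.0053] yaw 49.3 toolz [ 0.0223  0.0113 -0.9997] F [ 0.5 -0.2 -1.3] M [ 0.02 -0.01  0.04] op 0.0603 q6 -0.45
```

Request:
step_arm([
  [0,0,0,0.02,0],
  [0,0,0,0.04,0],
  [0,0,0,0.04,0],
  [0,0,0,0.04,0],
  [0,0,0,0.04,0],
  [0,0,0,0.02,0],
  [0,0,0,0,0],
])

```text
t: 6.02
tool_pos: [0.4808, 0.2925, 0.2204]
tool_rot: [1.085, 2.924, 0.037]
contact_force: [-1.3, -0.5, -1.9]
opening: 0.0606
```

```bash
python3 - <<'E'
from h import *
st()
p=shot('scene','s2.png'); u,v=map(int,proj(p,[.481,.293,.2]))
i=cv2.imread('pics/s2.png')[max(v-60,0):v+60,u-80:u+80];cv2.imwrite('pics/s2z.png',cv2.resize(i,(800,600),interpolation=cv2.INTER_CUBIC))
E
```

```text
t 6.03 pos [0.4808 0.2925 0.2204] yaw 49.3 toolz [ 0.0289  0.0143 -0.9995] F [-1.3 -0.5 -1.9] M [-0.01 -0.03  0.05] op 0.0606 q6 -0.45
```

View pics/s2z.png

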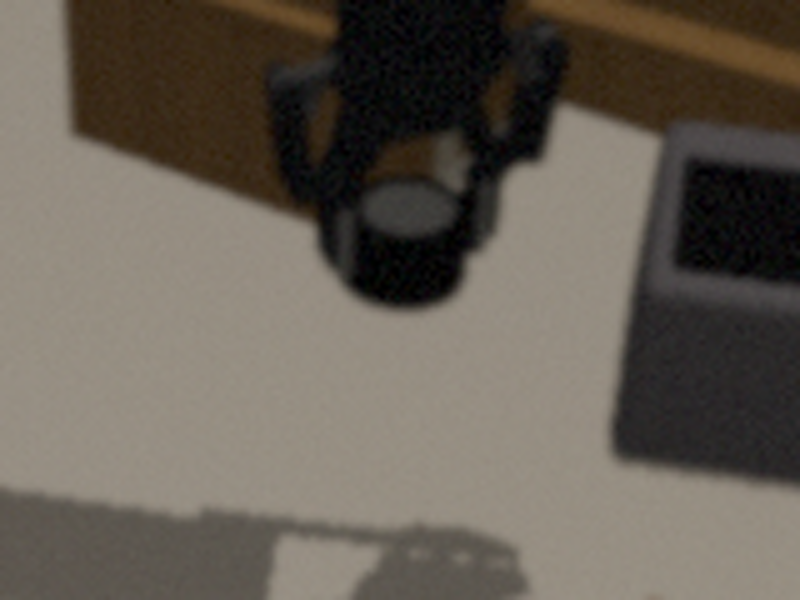

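Request:
step_arm([
  [0,0.012,-0.038,0,-4],
  [0,0.012,-0.038,0,-4],
  [0,0.012,-0.038,0,-4],
  [0,0.012,-0.038,0,-4],
  [0,0.012,-0.038,0,-4],
  [0,0.012,-0.038,0,-4],
  [0,0.012,-0.038,0,-4],
  [0,0.012,-0.038,0,-4],
  [0,0.012,-0.038,0,-3],
  [0,0.01,-0.03,0,0],
  [0,0,0,0,0],
])

```text
t: 7.45
tool_pos: [0.5901, -0.0913, 0.2002]
tool_rot: [-1.951, -2.462, -0.004]
contact_force: [-0.5, -0.3, -0.1]
opening: 0.0606
```

```bash
python3 - <<'E'
from h import *
st()
E
```

```text
t 7.45 pos [ 0.5901 -0.0913  0.2002] yaw 13.2 toolz [ 0.0012  0.0025 -1.    ] F [-0.5 -0.3 -0.1] M [-0.02 -0.04 -0.05] op 0.0606 q6 -0.51
```

Request:
step_arm([
  [0,0.014,-0.018,0,0],
  [0,0.012,-0.016,0,0],
  [0,0,0,0,0],
  [0,0,0,0,0],
])

```text
t: 7.95
tool_pos: [0.6144, -0.1231, 0.1961]
tool_rot: [-1.944, -2.457, -0.002]
contact_force: [-0.8, 0.3, -1.5]
opening: 0.0607
```

```bash
python3 - <<'E'
from h import *
st()
for n in ['scene','top']:
    p=shot(n,n+'3.png'); u,v=map(int,proj(p,[.619,-.13,.17]))
    i=cv2.imread('pics/%s3.png'%n)[v-60:v+60,u-80:u+80];cv2.imwrite('pics/%s3z.png'%n,cv2.resize(i,(800,600),interpolation=cv2.INTER_CUBIC)); print(u,v)
E
```

```text
t 7.95 pos [ 0.6144 -0.1231  0.1961] yaw 13.3 toolz [-0.0059  0.0067 -1.    ] F [-0.8  0.3 -1.5] M [ 0.03 -0.03 -0.05] op 0.0607 q6 -0.55
246 230
304 158
```

View pics/scene3z.png

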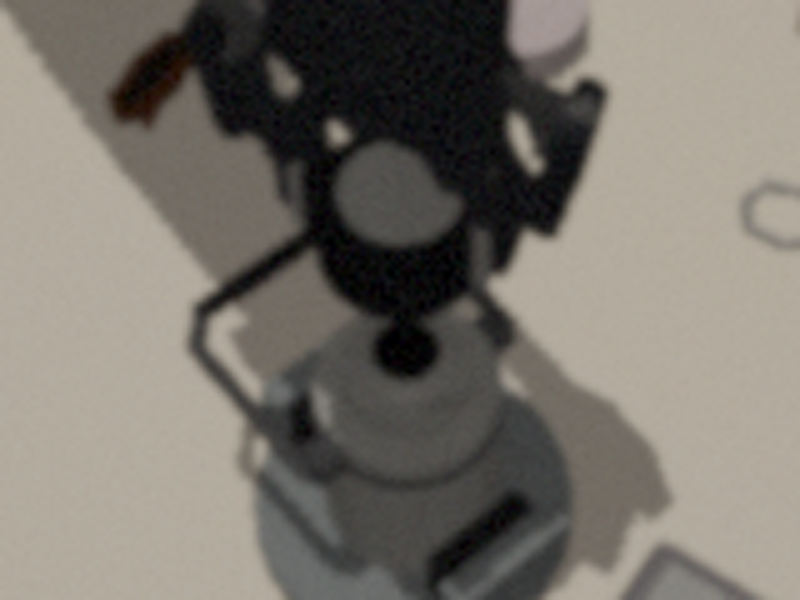

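View pics/top3z.png

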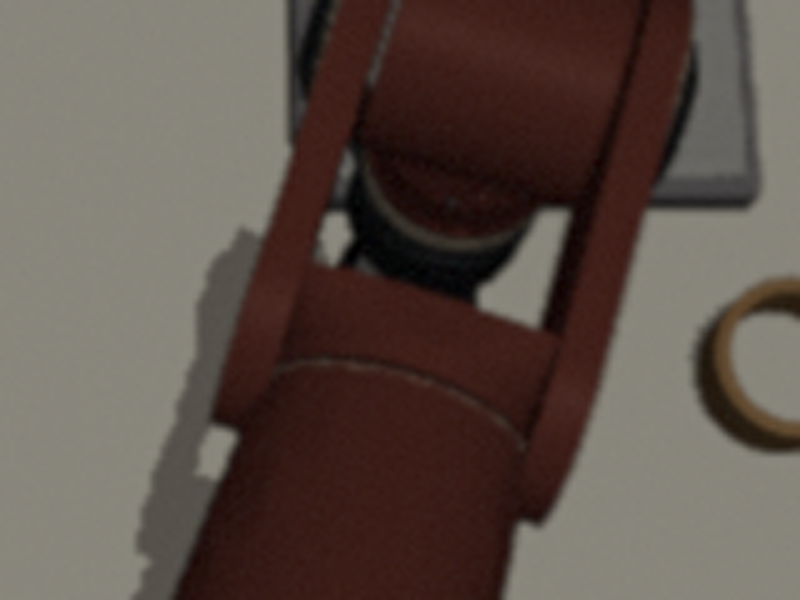

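```bash
python3 - <<'E'
from h import *
p=ctrl.get_image('scene')
print(atz(p,166+398.5/5-.5,170+193.5/5-.5,.2268), proj(p,[.619,-.1295,.1345]),166+406/5,170+349/5)
print(atz(p,166+406.5/5-.5,170+349.5/5-.5,.1345))
g=cv2.imread('pics/scene3z.png')
E
```

```text
[ 0.61313976 -0.12311988  0.2268    ] (np.float64(247.21021134870605), np.float64(240.05178368070196)) 247.2 239.8
[ 0.61750718 -0.12876836  0.1345    ]
```

Request:
step_arm([
  [0,0.0045,-0.006,0,0],
  [0,0,0,-0.01,0],
  [0,0,0,-0.015,0],
  [0,0,0,-0.01,0],
  [0,0,0,0,0],
  [0,0,0,0,0],
])

```text
t: 8.85
tool_pos: [0.6183, -0.1287, 0.158]
tool_rot: [-1.942, -2.457, -0.002]
contact_force: [-0.7, -0.7, -1.0]
opening: 0.0607
```

```bash
python3 - <<'E'
from h import *
st()
E
```

```text
t 8.85 pos [ 0.6183 -0.1287  0.158 ] yaw 13.4 toolz [-0.007   0.0069 -1.    ] F [-0.7 -0.7 -1. ] M [-0.02 -0.   -0.  ] op 0.0607 q6 -0.56
```

Request:
step_arm([
  [0,0.0005,-0.0005,-0.008,0],
  [0,0,0,-0.005,0],
  [0,0,0,-0.003,0],
  [0,0,0,-0.003,0],
  [0,0,0,0,0],
])

```text
t: 9.48
tool_pos: [0.6193, -0.1294, 0.1386]
tool_rot: [-1.943, -2.458, -0.003]
contact_force: [-0.9, 0.4, -0.9]
opening: 0.0608
```

```bash
python3 - <<'E'
from h import *
st()
E
```

```text
t 9.47 pos [ 0.6193 -0.1294  0.1386] yaw 13.4 toolz [-0.0056  0.0065 -1.    ] F [-0.9  0.4 -0.9] M [-0.    0.02  0.02] op 0.0608 q6 -0.56
```

Request:
step_arm([
  [0,0,0,-0.002,0],
  [0,0,0,-0.002,0],
  [0,0,0,0,0],
])

```text
t: 9.85
tool_pos: [0.6195, -0.1294, 0.1347]
tool_rot: [-1.943, -2.459, -0.003]
contact_force: [-0.1, -0.5, -1.3]
opening: 0.0606
```

```bash
python3 - <<'E'
from h import *
st()
E
```

```text
t 9.85 pos [ 0.6195 -0.1294  0.1347] yaw 13.4 toolz [-0.005   0.0062 -1.    ] F [-0.1 -0.5 -1.3] M [-0.01 -0.02 -0.01] op 0.0606 q6 -0.56
```

Request:
step_arm([
  [0,-0.0005,0,-0.0015,0],
  [0,0,0,-0.0015,0],
  [0,0,0,0,0],
])

```text
t: 10.22
tool_pos: [0.6192, -0.1295, 0.1317]
tool_rot: [-1.944, -2.459, -0.003]
contact_force: [0.5, 0.7, 0.1]
opening: 0.0606
```

```bash
python3 - <<'E'
from h import *
st()
E
```

```text
t 10.22 pos [ 0.6192 -0.1295  0.1317] yaw 13.4 toolz [-0.0045  0.0061 -1.    ] F [0.5 0.7 0.1] M [ 0.01 -0.02 -0.02] op 0.0606 q6 -0.56
```

Request:
step_arm([
  [0,0,0,-0.001,0],
  [0,0,0,-0.001,0],
  [0,0,0,0,0],
])

```text
t: 10.6
tool_pos: [0.6195, -0.1296, 0.1314]
tool_rot: [-1.944, -2.46, -0.004]
contact_force: [-1.2, -0.1, 0.3]
opening: 0.0605
```

```bash
python3 - <<'E'
from h import *
st()
E
```

```text
t 10.60 pos [ 0.6195 -0.1296  0.1314] yaw 13.4 toolz [-0.0036  0.0057 -1.    ] F [-1.2 -0.1  0.3] M [0.06 0.1  0.04] op 0.0605 q6 -0.56
```

Request:
step_arm([
  [0.9,0,0,0,0],
  [0.9,0,0,0,0],
  [0.9,0,0,0,0],
  [0.9,0,0,0,0],
])

```text
t: 11.1
tool_pos: [0.6196, -0.1296, 0.1305]
tool_rot: [-1.944, -2.46, -0.004]
contact_force: [-0.7, -0.6, 0.1]
opening: 0.077
```

```bash
python3 - <<'E'
from h import *
st()
for n in ['scene']:
    p=shot(n,n+'4.png'); u,v=map(int,proj(p,[.619,-.13,.14]))
    i=cv2.imread('pics/%s4.png'%n)[v-45:v+45,u-60:u+60];cv2.imwrite('pics/%s4z.png'%n,cv2.resize(i,(800,600),interpolation=cv2.INTER_CUBIC)); print(u,v)
E
```

```text
t 11.10 pos [ 0.6196 -0.1296  0.1305] yaw 13.4 toolz [-0.0033  0.0057 -1.    ] F [-0.7 -0.6  0.1] M [-0.01  0.   -0.01] op 0.0770 q6 -0.56
246 238
```

View pics/scene4z.png

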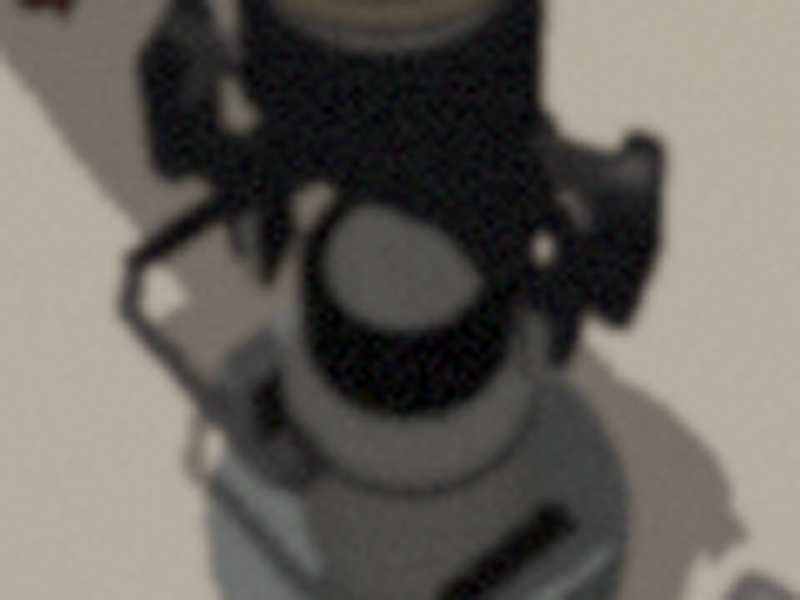

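Request:
step_arm([
  [0,0,0,0,0],
  [0,0,0,0,0],
  [0,0,0,0,0],
  [0,0,0,-0.001,8],
  [0,0,0,-0.001,8],
  [0,0,0,-0.001,8],
], newtons=40)

```text
t: 11.9
tool_pos: [0.6208, -0.1295, 0.1306]
tool_rot: [-1.373, -2.82, -0.004]
contact_force: [-1.6, 0.1, 2.3]
opening: 0.061
```

```bash
python3 - <<'E'
from h import *
st()
E
```

```text
t 11.90 pos [ 0.6208 -0.1295  0.1306] yaw 38.1 toolz [-0.0028  0.0046 -1.    ] F [-1.6  0.1  2.3] M [ 0.08  0.13 -0.12] op 0.0610 q6 -0.99
```

Request:
step_arm([
  [0,-0.001,0,-0.001,8],
  [0,-0.0005,0,-0.001,8],
  [0,0,0,-0.001,8],
  [0,0,0,-0.001,0],
])

```text
t: 12.4
tool_pos: [0.6209, -0.1299, 0.1307]
tool_rot: [-0.739, -3.052, -0.004]
contact_force: [-1.0, 0.3, 5.4]
opening: 0.0607
```

```bash
python3 - <<'E'
from h import *
st()
E
```

```text
t 12.40 pos [ 0.6209 -0.1299  0.1307] yaw 62.8 toolz [-4.0e-04  2.4e-03 -1.0e+00] F [-1.   0.3  5.4] M [-0.01  0.27  0.03] op 0.0607 q6 -1.42
```

Request:
step_arm([
  [0,-0.0005,0,0,8],
  [0,0,0,-0.001,8],
  [0,0,0,-0.001,8],
  [0,0,0,-0.001,0],
])

```text
t: 12.9
tool_pos: [0.6209, -0.1294, 0.1282]
tool_rot: [-0.086, -3.14, -0.005]
contact_force: [-0.9, 0.8, 0.9]
opening: 0.0608
```

```bash
python3 - <<'E'
from h import *
st()
E
```

```text
t 12.90 pos [ 0.6209 -0.1294  0.1282] yaw 86.9 toolz [-0.      0.0033 -1.    ] F [-0.9  0.8  0.9] M [0.2  0.07 0.07] op 0.0608 q6 -1.84
```

Request:
step_arm([
  [0,0,0,-0.0015,0],
  [0,0,0,-0.0015,0],
  [0,0,0,-0.0015,0],
  [0,0,0,-0.001,0],
])

```text
t: 13.4
tool_pos: [0.6203, -0.1292, 0.1221]
tool_rot: [-0.096, -3.138, -0.006]
contact_force: [-2.6, 1.5, 7.5]
opening: 0.0609
```

```bash
python3 - <<'E'
from h import *
st()
E
```

```text
t 13.40 pos [ 0.6203 -0.1292  0.1221] yaw 86.5 toolz [-0.0016  0.0038 -1.    ] F [-2.6  1.5  7.5] M [ 0.16  0.51 -0.  ] op 0.0609 q6 -1.83
```

Request:
step_arm([
  [0,0,0,0.0005,-5],
  [0,0,0,-0.0005,-7],
  [0,0,0,-0.0006,-8],
  [0,0,0,-0.0006,-8],
  [0,0,0,0,0],
], newtons=50)

```text
t: 14.02
tool_pos: [0.6207, -0.13, 0.1208]
tool_rot: [0.877, 3.016, 0.004]
contact_force: [-0.0, 0.9, 0.2]
opening: 0.0607
```

```bash
python3 - <<'E'
from h import *
st()
E
```

```text
t 14.03 pos [ 0.6207 -0.13    0.1208] yaw 57.6 toolz [ 0.0012  0.0024 -1.    ] F [-0.   0.9  0.2] M [ 0.14  0.08 -0.06] op 0.0607 q6 -1.33
```

Request:
step_arm([
  [0,0,0,-0.0008,-8],
  [0,0,0,-0.0008,-8],
  [0,0,0,-0.0008,-8],
  [0,0,0,0,0],
])

```text
t: 14.52
tool_pos: [0.6208, -0.1308, 0.119]
tool_rot: [1.489, 2.765, 0.001]
contact_force: [0.3, 1.1, -0.0]
opening: 0.0599
```

```bash
python3 - <<'E'
from h import *
st()
E
```

```text
t 14.53 pos [ 0.6208 -0.1308  0.119 ] yaw 33.4 toolz [ 1.9e-03 -2.0e-04 -1.0e+00] F [ 0.3  1.1 -0. ] M [ 0.25 -0.03 -0.03] op 0.0599 q6 -0.91
```

Request:
step_arm([
  [0,0,0.0005,-0.0008,-8],
  [0,0,0.0005,-0.0008,-8],
  [0,0,0,-0.0008,-8],
  [0,0,0,0,0],
])

```text
t: 15.02
tool_pos: [0.6201, -0.131, 0.1171]
tool_rot: [2.026, 2.398, -0.005]
contact_force: [-0.7, 1.2, 0.2]
opening: 0.0608
```

```bash
python3 - <<'E'
from h import *
st()
E
```

```text
t 15.03 pos [ 0.6201 -0.131   0.1171] yaw 9.6 toolz [-7.0e-04 -3.7e-03 -1.0e+00] F [-0.7  1.2  0.2] M [ 0.19  0.01 -0.08] op 0.0608 q6 -0.49
```

Request:
step_arm([
  [0,0,0.0005,-0.0008,-7],
  [0,0,0.0005,-0.0008,-7],
  [0,0,0,-0.0005,-5],
])

```text
t: 15.4
tool_pos: [0.6185, -0.1321, 0.1171]
tool_rot: [2.382, 2.046, -0.018]
contact_force: [-3.1, -4.0, 1.5]
opening: 0.0606
```

```bash
python3 - <<'E'
from h import *
st()
E
```

```text
t 15.40 pos [ 0.6185 -0.1321  0.1171] yaw -8.7 toolz [-0.0075 -0.0088 -0.9999] F [-3.1 -4.   1.5] M [-0.05  0.44  1.71] op 0.0606 q6 -0.17
```

Request:
step_arm([
  [0,0,0,-0.001,0],
  [0,0.0005,0.0005,-0.001,0],
  [0,0,0,-0.001,0],
])

```text
t: 15.78
tool_pos: [0.6187, -0.1324, 0.1171]
tool_rot: [2.36, 2.07, -0.023]
contact_force: [-3.5, 0.7, 5.6]
opening: 0.0602
```

```bash
python3 - <<'E'
from h import *
st()
E
```

```text
t 15.78 pos [ 0.6187 -0.1324  0.1171] yaw -7.5 toolz [-0.0092 -0.0119 -0.9999] F [-3.5  0.7  5.6] M [0.25 0.47 0.67] op 0.0602 q6 -0.19
```

Request:
step_arm([
  [0.95,0,0,0,0],
  [0.95,0,0,0,0],
  [0.95,0,0,0,0],
  [1,0,0,0,0],
])

```text
t: 16.27
tool_pos: [0.6191, -0.1322, 0.1163]
tool_rot: [2.353, 2.076, -0.021]
contact_force: [0.2, 0.6, -0.3]
opening: 0.0856
```

```bash
python3 - <<'E'
from h import *
st()
for n in ['scene','top']:
    p=shot(n,n+'5.png'); u,v=map(int,proj(p,[.619,-.13,.14]))
    i=cv2.imread('pics/%s5.png'%n)[v-45:v+45,u-60:u+60];cv2.imwrite('pics/%s5z.png'%n,cv2.resize(i,(800,600),interpolation=cv2.INTER_CUBIC)); print(u,v)
E
```

```text
t 16.27 pos [ 0.6191 -0.1322  0.1163] yaw -7.2 toolz [-0.0078 -0.0111 -0.9999] F [ 0.2  0.6 -0.3] M [-0.02  0.03  0.  ] op 0.0856 q6 -0.19
246 238
302 162
```

View pics/scene5z.png

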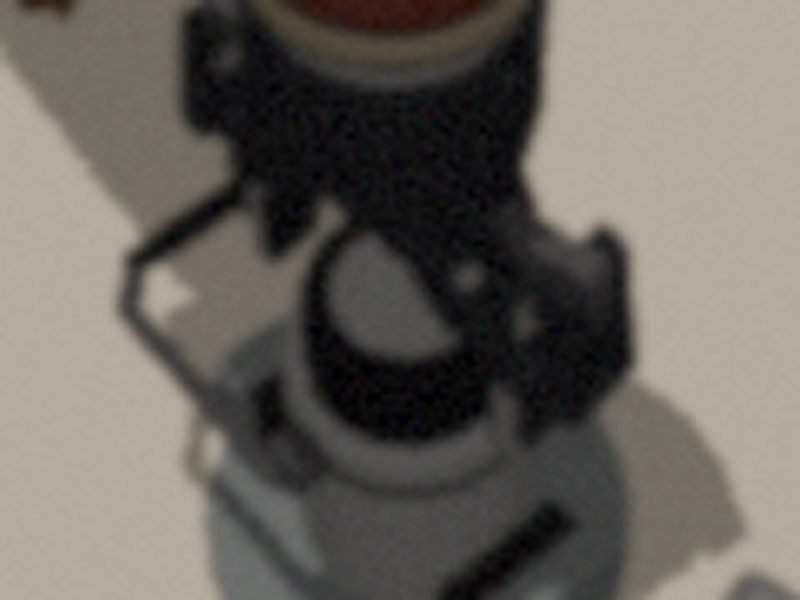

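Request:
step_arm([
  [1,0,0.002,0,0],
  [0,0,0,0,0],
  [0,0,0,0,0],
  [0,0,0,0,0],
  [0,0,0,0,0],
  [0,0,0,-0.0005,-6],
  [0,0,0,-0.0005,-6],
], newtons=60)

```text
t: 17.25
tool_pos: [0.6175, -0.1328, 0.1171]
tool_rot: [2.55, 1.826, -0.036]
contact_force: [-2.6, 4.3, 1.1]
opening: 0.0603
```

```bash
python3 - <<'E'
from h import *
st()
E
```

```text
t 17.25 pos [ 0.6175 -0.1328  0.1171] yaw -18.8 toolz [-0.0158 -0.0174 -0.9997] F [-2.6  4.3  1.1] M [1.44 0.17 1.5 ] op 0.0603 q6 0.01
```

Request:
step_arm([
  [1,0,0,0,0],
  [1,0,0,0,0],
  [1,0,0,0,0],
  [1,0,0,0,0],
  [1,0,0.001,0.02,0],
  [1,0,0,0.05,0],
  [1,-0.02,0,0.06,0],
  [1,-0.06,0,0.06,0],
  [1,-0.06,0.03,0.03,0],
  [1,-0.06,0.03,0,0],
  [1,-0.06,0.03,0,0],
  [1,0,0,0,0],
])

```text
t: 18.75
tool_pos: [0.3862, -0.0479, 0.3326]
tool_rot: [2.536, 1.821, -0.015]
contact_force: [0.9, -1.2, -0.1]
opening: 0.0854
```

```bash
python3 - <<'E'
from h import *
st()
for n in ['scene','top']:
    p=shot(n,n+'6.png'); u,v=map(int,proj(p,[.6,-.13,.14]))
    i=cv2.imread('pics/%s6.png'%n)[v-45:v+45,u-60:u+60];cv2.imwrite('pics/%s6z.png'%n,cv2.resize(i,(800,600),interpolation=cv2.INTER_CUBIC)); print(u,v)
E
```

```text
t 18.75 pos [ 0.3862 -0.0479  0.3326] yaw -18.6 toolz [ 0.0036 -0.0213 -0.9998] F [ 0.9 -1.2 -0.1] M [-0.   -0.08 -0.02] op 0.0854 q6 0.02
238 233
303 169
```

View pics/scene6z.png

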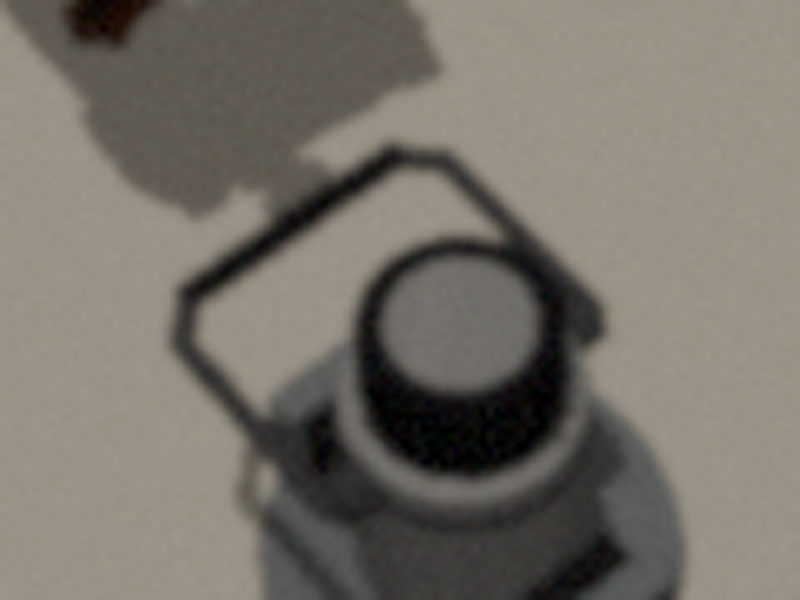

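View pics/top6z.png

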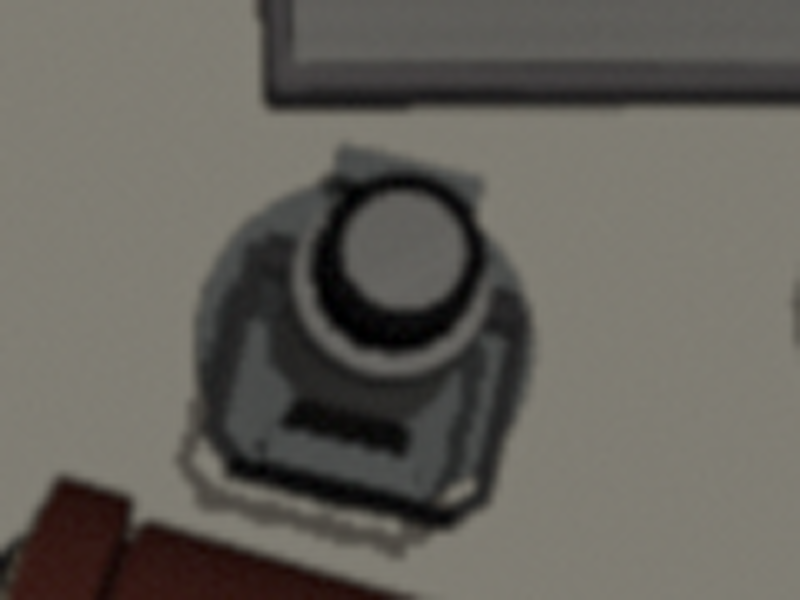

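```bash
python3 - <<'E'
from h import *
f=800/120
P={}
for n,(cx,cy),(u,v) in [('scene',(460,318),(238,233)),('top',(405,250),(303,169))]:
    p=ctrl.get_image(n); P[n]=p
    # segment disc by threshold around centre, use ellipse
    g=cv2.cvtColor(p['color'],cv2.COLOR_RGB2GRAY).astype(float)
    pu,pv=(cx+.5)/f-.5+u-60,(cy+.5)/f-.5+v-45
    g8=cv2.resize(g[int(pv)-25:int(pv)+25,int(pu)-25:int(pu)+25],None,fx=8,fy=8,interpolation=cv2.INTER_CUBIC)
    c=g8[200,200]; lo=g8.min(); m=((g8>(c+lo)/2)).astype(np.uint8)
    nb,lab,stt,cen=cv2.connectedComponentsWithStats(m,connectivity=4)
    k=lab[200,200]; q=cen[k]; 
    P[n+'c']=((q[0]+.5)/8-.5+int(pu)-25,(q[1]+.5)/8-.5+int(pv)-25); print(n,P[n+'c'],(pu,pv),stt[k])
(c1,d1),(c2,d2)=ray(P['scene'],*P['scenec']),ray(P['top'],*P['topc'])
A=np.stack([d1,-d2],1);s=np.linalg.lstsq(A,c2-c1,rcond=None)[0];print(c1+s[0]*d1,c2+s[1]*d2)
for z in (.148,.1495,.151,.154): print(z,atz(P['scene'],*P['scenec'],z)[:2],atz(P['top'],*P['topc'],z)[:2])
E
```

```text
scene (np.float64(246.5317329817833), np.float64(236.1015172579099)) (246.575, 235.27499999999998) [  110   129   197   169 26075]
top (np.float64(303.1482945031468), np.float64(161.1373094578209)) (303.325, 161.075) [  129   132   153   145 17319]
[ 0.61828859 -0.13004695  0.14898397] [ 0.61873143 -0.12956675  0.14904702]
0.148 [ 0.61791362 -0.12957195] [ 0.61902211 -0.12969734]
0.1495 [ 0.61848524 -0.13029606] [ 0.61860568 -0.12951026]
0.151 [ 0.61905685 -0.13102017] [ 0.61818924 -0.12932318]
0.154 [ 0.62020007 -0.13246838] [ 0.61735638 -0.12894901]
```

```bash
python3 - <<'E'
from h import *
p=ctrl.get_image('scene');g=cv2.cvtColor(p['color'],cv2.COLOR_RGB2GRAY).astype(float)
for u in (245,247,249):
    print(u,g[215:278,u-1:u+2].mean(1).round().astype(int).tolist())
th=np.linspace(0,2*np.pi,721)
def ext(c,r,z,col):
    pts=np.array([proj(p,[c[0]+r*np.cos(t),c[1]+r*np.sin(t),z]) for t in th])
    a=[]
    for i in range(720):
        if (pts[i,0]-col)*(pts[i+1,0]-col)<=0:a.append(pts[i,1]+(pts[i+1,1]-pts[i,1])*(col-pts[i,0])/(pts[i+1,0]-pts[i,0]+1e-12))
    return round(min(a),2),round(max(a),2)
for c in [(.6185,-.1297)]:
    print('shoulder',ext(c,.038,.112,247))
    for h in (0,.0015,.003,.006): print(h,'bottom',ext(c,.031,.112+h,247),'top',ext(c,.031,.148+h,247))
t=ctrl.get_image('top');g=cv2.cvtColor(t['color'],cv2.COLOR_RGB2GRAY).astype(float)
E
```

```text
245 [108, 129, 141, 146, 148, 147, 147, 135, 100, 54, 38, 69, 98, 110, 113, 111, 111, 112, 113, 111, 112, 112, 111, 111, 112, 110, 110, 111, 111, 108, 101, 72, 40, 18, 15, 12, 6, 4, 3, 9, 5, 10, 8, 22, 67, 99, 113, 106, 86, 66, 54, 46, 45, 56, 61, 62, 62, 62, 60, 62, 61, 60, 63]
247 [67, 85, 107, 127, 140, 146, 146, 134, 98, 49, 39, 68, 98, 109, 111, 111, 111, 110, 110, 110, 110, 110, 110, 110, 111, 110, 110, 110, 110, 109, 101, 75, 42, 17, 12, 8, 9, 4, 7, 8, 9, 9, 5, 23, 57, 91, 108, 105, 85, 66, 56, 46, 44, 56, 59, 61, 63, 59, 60, 62, 62, 59, 61]
249 [81, 66, 67, 83, 106, 128, 139, 132, 105, 58, 40, 63, 94, 107, 109, 111, 110, 111, 110, 110, 109, 110, 109, 110, 111, 111, 109, 109, 110, 109, 96, 69, 34, 17, 16, 8, 10, 5, 11, 5, 6, 6, 7, 26, 55, 89, 106, 102, 82, 65, 54, 47, 47, 55, 60, 60, 60, 59, 58, 60, 61, 61, 60]
shoulder (np.float64(229.58), np.float64(263.31))
0 bottom (np.float64(232.51), np.float64(260.02)) top (np.float64(222.6), np.float64(250.74))
0.0015 bottom (np.float64(232.12), np.float64(259.65)) top (np.float64(222.17), np.float64(250.34))
0.003 bottom (np.float64(231.72), np.float64(259.28)) top (np.float64(221.74), np.float64(249.93))
0.006 bottom (np.float64(230.91), np.float64(258.53)) top (np.float64(220.87), np.float64(249.12))
```

```bash
python3 - <<'E'
from h import *
p=ctrl.get_image('scene')
def cross(a,lo,hi,lev,up):
    for r in range(lo,hi):
        if up and a[r]<=lev<a[r+1] or (not up and a[r]>=lev>a[r+1]): return r+(lev-a[r])/(a[r+1]-a[r])
for fn in ('scene4','scene6'):
    g=cv2.cvtColor(cv2.imread('pics/%s.png'%fn),cv2.COLOR_BGR2GRAY).astype(float)
    for u in (241,244,247,250):
        a=g[:,u-1:u+2].mean(1)
        d=np.argmin(a[235:262])+235
        print(fn,u,'discfront',[cross(a,r,r+1,a[230:245].max()/2,False) for r in range(236,255) if cross(a,r,r+1,a[230:245].max()/2,False)][:2],'bottom',[round(x,2) for r in range(245,262) if (x:=cross(a,r,r+1,50,True))],'plateau',a[225:245].max())
c=(.6185,-.1297)
for r,z0 in((.031,0),(.025,.036)):
    for h in (.014,.0015,.001,0):
        print(r,h,[round(max(proj(p,[c[0]+r*np.cos(t),c[1]+r*np.sin(t),.112+z0+h])[1] for t in np.linspace(0,6.28,400)),2)])
E
```

```text
scene4 241 discfront [np.float64(241.23387096774192)] bottom [np.float64(254.58)] plateau 85.0
scene4 244 discfront [np.float64(242.07534246575344)] bottom [np.float64(255.19)] plateau 83.0
scene4 247 discfront [np.float64(242.26984126984127)] bottom [np.float64(255.47)] plateau 82.0
scene4 250 discfront [np.float64(241.74074074074073)] bottom [np.float64(255.23)] plateau 81.33333333333333
scene6 241 discfront [np.float64(245.49056603773585)] bottom [np.float64(257.84)] plateau 114.0
scene6 244 discfront [np.float64(246.3653846153846)] bottom [np.float64(258.56)] plateau 113.33333333333333
scene6 247 discfront [np.float64(246.6010101010101)] bottom [np.float64(258.85)] plateau 111.66666666666667
scene6 250 discfront [np.float64(246.17368421052632)] bottom [np.float64(258.73)] plateau 111.66666666666667
0.031 0.014 [np.float64(256.51)]
0.031 0.0015 [np.float64(259.65)]
0.031 0.001 [np.float64(259.78)]
0.031 0 [np.float64(260.02)]
0.025 0.014 [np.float64(244.04)]
0.025 0.0015 [np.float64(247.49)]
0.025 0.001 [np.float64(247.62)]
0.025 0 [np.float64(247.89)]
```

Request:
step_arm([
  [0,0.05,-0.018,0,0],
  [0,0.05,-0.018,0,0],
  [0,0.05,-0.018,-0.02,0],
  [0,0.05,-0.018,-0.05,0],
  [0,0.03,-0.01,-0.05,0],
  [0,0,0,-0.02,0],
  [0,0,0,0,0],
], newtons=30)

```text
t: 19.98
tool_pos: [0.6204, -0.1337, 0.1874]
tool_rot: [2.551, 1.823, -0.031]
contact_force: [-0.1, -0.2, 0.7]
opening: 0.0003
```

```bash
python3 - <<'E'
from h import *
st()
E
```

```text
t 19.98 pos [ 0.6204 -0.1337  0.1874] yaw -18.9 toolz [-0.0124 -0.0163 -0.9998] F [-0.1 -0.2  0.7] M [0.04 0.02 0.03] op 0.0003 q6 0.01
```

Request:
step_arm([
  [0,-0.001,0.003,-0.015,0],
  [0,0,0,-0.012,0],
  [0,0,0,-0.005,0],
  [0,0,0,-0.002,0],
  [0,0,0,-0.002,0],
])

```text
t: 20.6
tool_pos: [0.6207, -0.1306, 0.1559]
tool_rot: [2.544, 1.819, -0.022]
contact_force: [-1.4, -1.0, 0.4]
opening: -0.0003
```

```bash
python3 - <<'E'
from h import *
st()
E
```

```text
t 20.60 pos [ 0.6207 -0.1306  0.1559] yaw -18.9 toolz [-0.0032 -0.0193 -0.9998] F [-1.4 -1.   0.4] M [0.03 0.   0.  ] op -0.0003 q6 0.02
```

Request:
step_arm([
  [0,0,0,-0.0025,0],
  [0,0,0,-0.0025,0],
  [0,0,0,-0.001,0],
  [0,0,0,-0.001,0],
  [0,0,0,-0.001,0],
])

```text
t: 21.22
tool_pos: [0.6212, -0.1308, 0.1482]
tool_rot: [2.543, 1.819, -0.02]
contact_force: [0.6, -0.3, -0.0]
opening: 0.0
```

```bash
python3 - <<'E'
from h import *
st()
E
```

```text
t 21.23 pos [ 0.6212 -0.1308  0.1482] yaw -18.9 toolz [-0.0019 -0.0198 -0.9998] F [ 0.6 -0.3 -0. ] M [-0.03 -0.01 -0.01] op 0.0000 q6 0.02
```

Request:
step_arm([
  [0,0,0,0.02,0],
  [0.1,0,0,0.03,0],
  [0.25,0,0,0.03,0],
  [0.3,-0.03,0.007,0,4.5],
  [0.3,-0.03,0.009,0,0],
  [0.3,-0.02,0.005,0,0],
  [0.3,0,0,0,0],
  [0.3,0,0,0,0],
])

```text
t: 22.22
tool_pos: [0.5423, -0.1104, 0.2438]
tool_rot: [2.457, 1.912, -0.007]
contact_force: [-0.5, -0.0, 0.6]
opening: 0.0255
```

```bash
python3 - <<'E'
from h import *
st()
E
```

```text
t 22.23 pos [ 0.5423 -0.1104  0.2438] yaw -14.2 toolz [ 0.0136 -0.025  -0.9996] F [-0.5 -0.   0.6] M [-0.03  0.05 -0.04] op 0.0255 q6 -0.08
```

Approach above the bar (0.5376, -0.1088) to z≈0.13 and look.

Request:
step_arm([
  [0.3,-0.003,0.001,-0.02,0],
  [0.3,-0.002,0.001,-0.03,0],
  [0.3,0,0,-0.03,0],
  [0.3,0,0,-0.02,0],
  [0.3,0,0,0,0],
  [0.3,0,0,0,0],
])

```text
t: 22.98
tool_pos: [0.5365, -0.1081, 0.1349]
tool_rot: [2.461, 1.915, -0.012]
contact_force: [0.5, 0.5, -0.4]
opening: 0.0261
```

```bash
python3 - <<'E'
from h import *
st()
for n in ['scene','top']:
    p=shot(n,n+'7.png'); u,v=map(int,proj(p,[.57,-.12,.14]))
    i=cv2.imread('pics/%s7.png'%n)[v-45:v+45,u-60:u+60];cv2.imwrite('pics/%s7z.png'%n,cv2.resize(i,(800,600),interpolation=cv2.INTER_CUBIC)); print(u,v)
E
```

```text
t 22.98 pos [ 0.5365 -0.1081  0.1349] yaw -14.2 toolz [ 0.008  -0.023  -0.9997] F [ 0.5  0.5 -0.4] M [ 0.05  0.   -0.05] op 0.0261 q6 -0.07
229 222
299 181
```

View pics/scene7z.png

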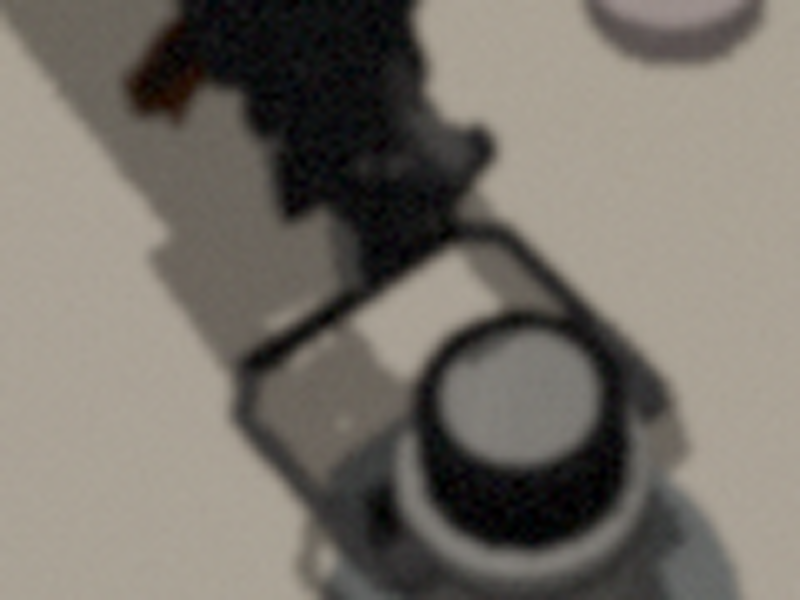

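Request:
step_arm([
  [0.3,0.0005,0,-0.012,0],
  [0.3,0,0,-0.01,0],
  [0.3,0,0,-0.008,0],
  [0.3,0,0,-0.005,0],
  [0.3,0,0,0,0],
])

```text
t: 23.7
tool_pos: [0.538, -0.1084, 0.0994]
tool_rot: [2.459, 1.913, -0.009]
contact_force: [0.5, -0.2, 1.0]
opening: 0.0254
```

```bash
python3 - <<'E'
from h import *
st()
E
```

```text
t 23.70 pos [ 0.538  -0.1084  0.0994] yaw -14.2 toolz [ 0.0113 -0.0241 -0.9996] F [ 0.5 -0.2  1. ] M [-0.   -0.03 -0.05] op 0.0254 q6 -0.07
```

Request:
step_arm([
  [0.3,0,0,-0.006,0],
  [0.3,0,0,-0.005,0],
  [0.3,0,0,0,0],
])

```text
t: 24.08
tool_pos: [0.5383, -0.1085, 0.0881]
tool_rot: [2.458, 1.913, -0.008]
contact_force: [0.7, 0.0, 0.1]
opening: 0.0257
```

```bash
python3 - <<'E'
from h import *
st()
for n in ['scene']:
    p=shot(n,n+'8.png'); u,v=map(int,proj(p,[.57,-.12,.14]))
    i=cv2.imread('pics/%s8.png'%n)[v-45:v+45,u-60:u+60];cv2.imwrite('pics/%s8z.png'%n,cv2.resize(i,(800,600),interpolation=cv2.INTER_CUBIC)); print(u,v)
E
```

```text
t 24.07 pos [ 0.5383 -0.1085  0.0881] yaw -14.2 toolz [ 0.0121 -0.0243 -0.9996] F [0.7 0.  0.1] M [0.05 0.07 0.  ] op 0.0257 q6 -0.07
229 222
```

View pics/scene8z.png

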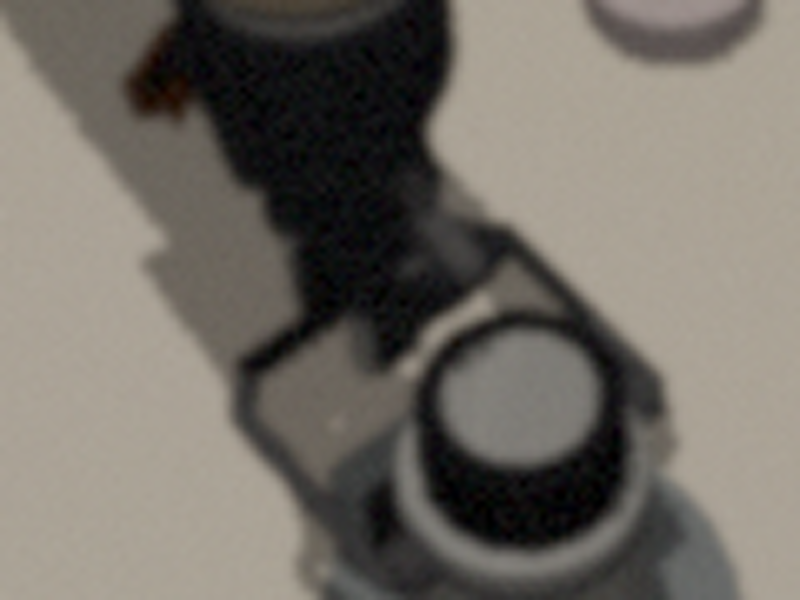

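Request:
step_arm([
  [0,0,0,0,0],
  [0,0,0,0,0],
  [0,0,0,0,0],
], newtons=20)

```text
t: 24.5
tool_pos: [0.5375, -0.1083, 0.0882]
tool_rot: [2.46, 1.914, -0.011]
contact_force: [-1.3, -0.2, -1.3]
opening: 0.0091
```

```bash
python3 - <<'E'
from h import *
st()
E
```

```text
t 24.50 pos [ 0.5375 -0.1083  0.0882] yaw -14.2 toolz [ 0.0098 -0.0238 -0.9997] F [-1.3 -0.2 -1.3] M [ 0.04  0.06 -0.07] op 0.0091 q6 -0.07
```

Request:
step_arm([
  [0,0.001,0,0.0125,0],
  [0,0.0025,-0.0005,0.012,0],
  [0,0.0045,-0.001,0.0115,0],
])

```text
t: 24.88
tool_pos: [0.5453, -0.1103, 0.124]
tool_rot: [2.46, 1.913, -0.013]
contact_force: [2.2, -2.9, -9.2]
opening: 0.009
```

```bash
python3 - <<'E'
from h import *
st()
E
```

```text
t 24.88 pos [ 0.5453 -0.1103  0.124 ] yaw -14.2 toolz [ 0.0089 -0.0246 -0.9997] F [ 2.2 -2.9 -9.2] M [-0.35 -0.39 -0.06] op 0.0090 q6 -0.07
```

Request:
step_arm([
  [0,0.006,-0.0015,0.011,0],
  [0,0.0075,-0.002,0.01,0],
  [0,0.009,-0.0025,0.0085,0],
])

```text
t: 25.25
tool_pos: [0.5672, -0.1161, 0.1548]
tool_rot: [2.464, 1.916, -0.018]
contact_force: [-2.4, -0.7, -2.0]
opening: 0.0088
```

```bash
python3 - <<'E'
from h import *
st()
E
```

```text
t 25.25 pos [ 0.5672 -0.1161  0.1548] yaw -14.2 toolz [ 0.0035 -0.0231 -0.9997] F [-2.4 -0.7 -2. ] M [-0.05  0.4  -0.07] op 0.0088 q6 -0.07
```

Request:
step_arm([
  [0,0.01,-0.0025,0.007,0],
  [0,0.011,-0.003,0.0055,0],
  [0,0.0115,-0.003,0.0035,0],
])

```text
t: 25.62
tool_pos: [0.6045, -0.1259, 0.175]
tool_rot: [2.459, 1.912, -0.011]
contact_force: [2.9, -2.5, -6.1]
opening: 0.0088
```

```bash
python3 - <<'E'
from h import *
st()
E
```

```text
t 25.62 pos [ 0.6045 -0.1259  0.175 ] yaw -14.2 toolz [ 0.0107 -0.0251 -0.9996] F [ 2.9 -2.5 -6.1] M [-0.19 -0.22 -0.02] op 0.0088 q6 -0.06
```

Request:
step_arm([
  [0,0.007,-0.002,-0.001,0],
  [0,0.006,-0.0015,-0.001,0],
  [0,0.002,0,0,0],
])

```text
t: 26.0
tool_pos: [0.6189, -0.1296, 0.1757]
tool_rot: [2.464, 1.916, -0.021]
contact_force: [-12.2, -0.3, 6.7]
opening: 0.009
```

```bash
python3 - <<'E'
from h import *
st()
E
```

```text
t 26.00 pos [ 0.6189 -0.1296  0.1757] yaw -14.2 toolz [ 0.0022 -0.0243 -0.9997] F [-12.2  -0.3   6.7] M [-0.03  2.1  -0.08] op 0.0090 q6 -0.06
```

Request:
step_arm([
  [0.35,0,0,0,0],
  [0.35,0,0,0,0],
  [0.35,0,0,0,0],
  [0.35,0,0,0.01,0],
  [0.35,0,0,0.03,0],
  [0.35,0,0,0.05,0],
  [0.35,-0.02,0,0.05,0],
  [0.35,-0.05,0.02,0.04,0],
  [0.35,-0.06,0.03,0,0],
  [0.35,-0.06,0.03,0,0],
  [0.35,-0.06,0.03,0,0],
  [0.35,0,0,0,0],
])

```text
t: 27.5
tool_pos: [0.379, -0.0243, 0.3636]
tool_rot: [2.456, 1.911, -0.005]
contact_force: [0.0, -0.9, 0.2]
opening: 0.0298
```

```bash
python3 - <<'E'
from h import *
st()
for n in ['scene','top']:
    p=shot(n,n+'9.png'); u,v=map(int,proj(p,[.61,-.13,.15]))
    i=cv2.imread('pics/%s9.png'%n)[v-45:v+45,u-60:u+60];cv2.imwrite('pics/%s9z.png'%n,cv2.resize(i,(800,600),interpolation=cv2.INTER_CUBIC)); print(u,v)
    for s in (-1,1): print('pred bar end',[ (w-b)*800/120 for w,b in zip(proj(p,[.619+s*.04*.247,-.1295+s*.04*.969,.184]),(u-60,v-45))])
E
```

```text
t 27.50 pos [ 0.379  -0.0243  0.3636] yaw -14.2 toolz [ 0.0153 -0.0253 -0.9996] F [ 0.  -0.9  0.2] M [-0.04  0.06  0.01] op 0.0298 q6 -0.00
242 233
pred bar end [np.float64(314.3847724071205), np.float64(336.0072578806697)]
pred bar end [np.float64(540.2791796007992), np.float64(173.13818895955347)]
303 164
pred bar end [np.float64(522.6213192051171), np.float64(279.9109915781391)]
pred bar end [np.float64(301.7313141377576), np.float64(227.340914829205)]
```

View pics/scene9z.png

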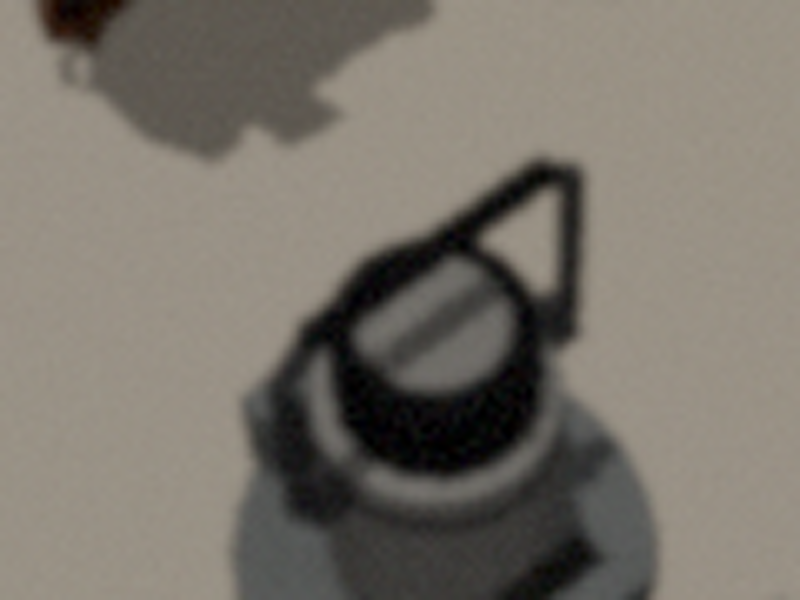

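View pics/top9z.png

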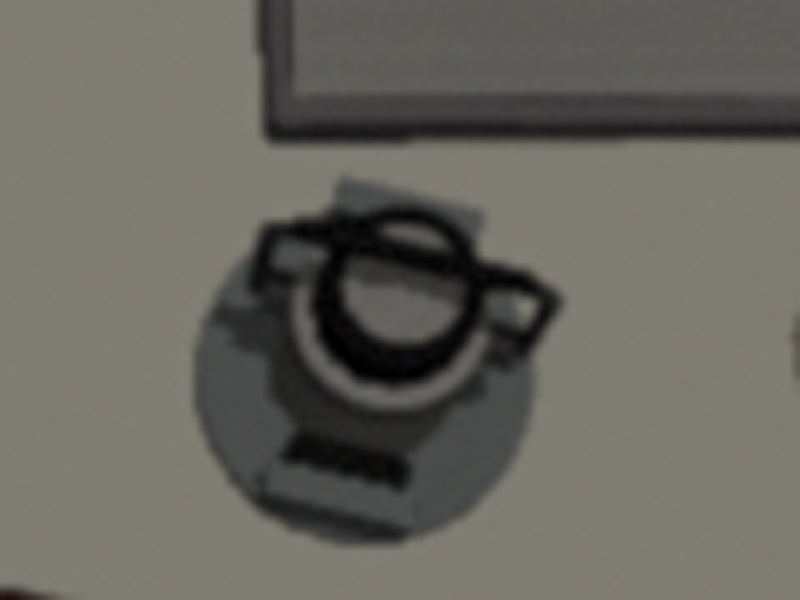

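```bash
python3 - <<'E'
from h import *
p=shot('top','end.png')
for q in ['tin','sunglasses','opener','carton','pen','tape']:
    r=ctrl.spot_in(p,q); print(q,[(np.round(a['bbox']).tolist(),round(a['p'],2)) for a in r[:1]])
print(ctrl.finish_job())
E
```

```text
tin [([190.0, 206.0, 216.0, 235.0], 0.62)]
sunglasses [([349.0, 235.0, 376.0, 279.0], 0.19)]
opener [([281.0, 151.0, 327.0, 172.0], 0.36)]
carton [([129.0, 131.0, 177.0, 181.0], 0.92)]
pen [([352.0, 236.0, 377.0, 280.0], 0.51)]
tape [([361.0, 153.0, 401.0, 190.0], 0.58)]
the job is handed in; nothing more can be done
None
```

The jar is closed with its lid screwed home and the carry handle upright. I handed the job in at about 28 s of the 72 s.

**What I did:**
- I set the lid on the neck ridges and let go. It came to rest at about 14 mm above the shoulder, level in the picture.
- I took it again and turned it back about 75°, until it dropped to about 6 mm.
- I then screwed it forward about 95° to a hard stop of about 1.7 N m. A second grip and turn met about the same torque, with no further drop.
- I gripped the handle bar, carried it along its arc to the upright stop, let go and backed the arm away.

**Last checks that agreed:**
- **Lid height:** the shut fingertips came down over the lid to z = 0.148 m without meeting force, so the lid is down on the shoulder.
- **Handle:** both ends of the bar match the predicted upright position in both cameras.
- **Contact:** the force reading on the robot was about zero.

**Checks that were unclear or disagreed:**
- **Lid height by other means:** triangulating from the two cameras put the lid top at about 0.149 m, with an uncertainty of about 1 mm. While I was gripping the lid, the tool stayed about 1 mm higher than expected for the home position. The fingertip check above is the one I relied on.
- **Other objects:** in the last top view, the tin, carton, pen and tape were found where they started. The sunglasses and the opener were only reported at wrong places, with low confidence (0.19 and 0.36). I did not confirm those two, but the arm never came down near either of them.

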